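Test the pearl bulb and hold it ready over the lamp socket

ROBOT

A 6-joint arm with a two-finger parallel gripper is mounted at the origin on the work surface. World frame = base frame: x ahead of the robot, y to its left, z up, the work surface at z = 0. Lengths are in mm, angles in degrees, forces in N, time in s.
With the tool pointing down it reaches from about 300 to 825 mm from the base axis. Payload 5.4 kg.
Tool frame: the origin (TCP) lies at the very end of the fingers, on their centre line; the grasp point (between the pads) lies 19 mm behind it; z points along the fingers, y is the line along which they close (so a half turn about z gives the same grasp; the last joint's range is limited). The gripper opens to 92 mm and grips with 3 to 60 N. Pads are 20 mm wide; open, the fingers measure 128 mm over their backs; the gripper's body (75 mm by 189 mm) begins 69 mm behind the grasp point.
Start: joints at [-87.554, 9.076, 91.501, -0, 79.423, -12.038], TCP at [143.793, -556.713, 214.601] pointing down, gripper open.
Joint ranges: [-166.64, 166.64], [-54.1, 131.32], [10.49, 154.53], [-73.88, 253.88], [9.74, 151.15], [-171.62, 171.62]. Speed limits (degrees/s): [147.25, 147.25, 180, 180, 180, 180].

INTERFACE

Orientations are given as a 3x3 rotation matrix whose columns are the frame's x, y, z axes.
In Python, from workcell import r gives the robot as it stands.
- The arm moves only by the shell command python3 -m jog 'ROWS'. ROWS is JSON, a list of rows, each a list of 3 entries, a list of its own where there are three numbers: the opening, from 0 (shut) to 1 (fully open), then the shift along the tool's x, y, z in units of 0.5 m (1.0 is 0.5 m), then the turn about the tool's z in units of 90 degrees (1.0 is 90 degrees). A call has 1 to 20 rows; each row is the pose to reach, as a shift and turn from the pose commanded when the call began, along the tool's axes at that moment; what a row does not reach only later rows make up. A row lasts 1/10 s, in which the tool goes at most 50 mm and 8.59 degrees, less where a joint would pass 70% of its speed; a pose out of reach is approached as far as the arm can. A call with a number of a shift or a turn outside -1 to 1 is refused whole. A call with a gripper value outside its range is refused whole. The fingers move at their own pace and stop on an object; the grip force is fixed at half the most. Time passes only in rows, so rows that repeat a pose let the fingers close. It gives the time, the measured TCP pose, the force, the opening and the grip force at its end, in the units of the state.
- r.get_obs(): the state, without advancing time (a new reading comes with each control period).
- r.camera(name): name is "scene" or "top" or "wrist"; returns a dict with "image" (480x640x3 uint8, blue, green, red), "depth" (480x640 float32, mm along the optical axis (not along the pixel's ray), 0 where there is no reading), "mtx" (3x3 intrinsics, pixels), "camera_from_world" (4x4, takes a point from world to camera coordinates). Camera axes: x right, y down, z forward; pixel columns grow to the right and rows downward; lengths in mm; the calibration is good to about 2 mm. The wrist camera is an equidistant fisheye: a pixel r from the principal point sees the ray r / f radians off the axis. A picture is of the moment at which its call begins.
- r.job_done(): hands the job in; it is judged then, once.
Trained networks look in the newest picture that a camera, given by its name, has taken for a name from the list of things; names that differ only in an ending like _2 or _b are one class to them, and where a whole thing is asked for, a point or a joint stands for the part that bears it (a point fixed in the world has none). Each returns a list of dicts, best first, with "confidence" (0 to 1); they miss things now and then, are a little off and sometimes report something else, mostly with a low value. They report only what shows in the picture. A call takes as long as a camera call. They do not tell look-alikes from the thing itself.
- r.outline_of(label, camera): "pixels" (480x640 bool, what is visible of it) and "bbox" ([centre column, centre row, width, height] in pixels, round what is visible of it).
- r.mark_of(label, camera): "pixel" ([column, row] in pixels: a listed point, or the origin of a listed thing).
The state is a dict: "time": time; "joint_positions": joint angles; "joint_velocities": joint speeds; "joint_efforts": joint torques, N m; "tcp_pos": TCP position; "tcp_rot": TCP orientation; "force": force on the tool from outside, world axes, zero at the start; "ft_torque": the same for the moment, N m; "gripper_width": finger opening in mm; "grip_force": force on a finger pad.
Only numpy, scipy, OpenCV 4.12 (cv2) and the standard library are available. Lean on these libraries where they do the work, as an engineer would, in place of code of your own. Each camera call takes 0.05 s, during which the arm holds its last target. There are 200 camera calls.

TASK

The pearl bulb is standing in the black bulb tester: push it straight down until it is fully home against the stop and keep it pressed there steadily for about two seconds, firmly but not roughly, so that the sprung contact can test it. Then lift it out, carry it over the things on the table without touching the lamp or disturbing anything, and finish with the gripper holding it still and upright about a centimetre above the lamp's open socket, centred over it, its two pins in line with the socket's two slots and not touching. Do not put it in or let go: the program ends while the bulb is being held there.

Things in the scene. Friction and masses are not known exactly. Their poses are not given: they have to be found in the camera images.
- bulb: Pearl (creamy white) round lamp bulb, 45 mm across, 78 mm tall, about 50 g. Origin at the centre of the foot of its brass cap, z up through the glass. Cap 22 mm across, 0 to 25 mm high; the glass is widest 48 to 62 mm above the foot, a straight-sided band 45 mm across to grip. Two bayonet pins stick out of the cap along +x and -x, 15 mm above the foot.
- bulb_foot (a point): Centre of the underside of the bulb's cap (the bulb's origin). At the start the bulb stands upright in the tester's well on the raised plunger, its pins along the tester's long side (within 0.05 rad).
- tester: Black bulb tester fixed to the table, 110 mm long (x), 70 mm wide (y), 40 mm high. Origin on the table under the centre of the well; the block reaches from 35 mm behind it (-x) to 75 mm ahead (+x), where a brass bar and a round amber lens are. Round well 27 mm across and 16 mm deep in the top; its flat floor is the stop for the cap.
- tester_seat (a point): Centre of the well's floor, 24 mm above the table: the bulb's foot is here when it is fully home. The floor is a firm rubber washer that gives 1 mm for each further 10 N.
- plunger (a joint): Sprung brass contact, 12 mm across, in the middle of the well's floor: travel downward in m. 0 = raised, 6 mm above the floor; 0.006 = flush with the floor, the bulb home. It resists with 2 N at first, 8 N when flush; the bulb's weight alone does not press it. More than 40 N on the bulb would break it.
- lamp: Squat brass table lamp fixed to the table, base 130 mm across, 150 mm high, no shade. Origin on the table at its axis, z up. On top an upright copper-coloured bayonet socket, 33 mm outside, opening 25 mm. Its two slots (dark marks in the rim) lie towards +x and -x. A switch key with a white paddle sticks out to +x, up to 49 mm from the axis, 112 mm above the table, in line with the slots.
- lamp_mouth (a point): Centre of the socket's opening at its rim, 150 mm above the table.
- tile_rack: Bystander: wooden rack of green-backed mahjong tiles between tester and lamp, 280 mm (x) by 56 mm (y), 75 mm high. Origin at the centre of its underside.
- spare_carton: Bystander: open card carton 64 mm square, 62 mm high, with a bigger bluish frosted spare bulb standing in it, 106 mm high in all. Origin at the centre of its underside.
- pin_dish: Bystander: blue cloisonne pin dish, 90 mm across, 26 mm high. Origin at the centre of its underside.
- comb: Bystander: brown tortoiseshell comb, 170 mm long (y) by 40 mm, 5 mm thick. Origin under its middle.
- coaster: Bystander: pale green glazed coaster, 98 mm across, 9 mm high. Origin at the centre of its underside.
- glass_shade: Bystander: the lamp's milk-glass shade standing on the table, 164 mm across at the foot, 98 mm high. Origin at the centre of its underside.
There are look-alikes about, which are no part of the job. Leave any blue or red look-alike of the bulb alone. There is more than one size of the tester; the job needs the smaller.

How it is judged:
By the outcome, as a careful person would: the job done as asked, in the order asked, and still so for the second after the job is handed in, while the arm keeps its last pose, push and grip.
It also fails if it takes over 40 s, if anything falls off the work surface, if the arm or the gripper's body presses on something with over 40 N, if the wrist force passes 120 N, or if a joint passes its speed limit or range.

## Working session

There is one attempt and no reset: what is moved stays moved. The work goes in short steps, Python scripts to look and compute and a shell command to move; the robot and the scene stay as the last step left them, time stands still between calls to the robot, and variables do not carry over. Pictures are saved under pics/ and viewed, at most 10 in all, crops included, and the job is handed in when it is done.

```bash
mkdir -p pics; ls
python3 - <<'E'
from workcell import r
import cv2,numpy as np
for n in("scene","top"):
    c=r.camera(n); cv2.imwrite(f"pics/{n}0.png",c["image"])
    for l in("bulb","tester","lamp","lamp_mouth","tester_seat","bulb_foot"):
        for d in r.mark_of(l,n): print(n,l,np.round(d["pixel"]),round(d["confidence"],2))
    print(c["mtx"],c["camera_from_world"])
o=r.get_obs();print(o)
E
```

```text
pics
scene bulb [352. 310.] 0.86
scene bulb [380. 293.] 0.82
scene bulb [381. 345.] 0.65
scene tester [437. 277.] 0.9
scene tester [349. 314.] 0.67
scene tester [356. 310.] 0.48
scene lamp [246. 219.] 0.55
scene lamp_mouth [241. 178.] 0.56
scene tester_seat [356. 310.] 0.93
scene tester_seat [441. 265.] 0.73
scene bulb_foot [383. 345.] 0.84
scene bulb_foot [376. 294.] 0.74
scene bulb_foot [352. 310.] 0.57
[[591.14533671   0.         308.48696248]
 [  0.         591.14533671 239.64005218]
 [  0.           0.           1.        ]] [[-7.15480219e-01  6.98547868e-01  1.09056015e-02  3.70894990e+02]
 [ 4.75311268e-01  4.98154266e-01 -7.25204472e-01 -1.67276240e+02]
 [-5.12022710e-01 -5.13685899e-01 -6.88447196e-01  1.86539487e+03]
 [ 0.00000000e+00  0.00000000e+00  0.00000000e+00  1.00000000e+00]]
top bulb [247. 273.] 0.85
top bulb [205. 229.] 0.84
top bulb [244. 231.] 0.7
top tester [245. 232.] 0.87
top tester [214. 338.] 0.58
top lamp [428. 256.] 0.6
top lamp_mouth [443. 252.] 0.86
top tester_seat [245. 233.] 0.64
top tester_seat [211. 340.] 0.61
top tester_seat [242. 233.] 0.55
top te
[... 596 characters left out ...]
8e+01]), 'joint_velocities': array([-0.02273326, -0.00163053, -0.0090755 , -0.03348869, -0.07695309,
       -0.03549281]), 'joint_efforts': array([ 6.77831413e-04, -3.85480142e+01, -3.22303998e+01,  7.01863971e-02,
        3.06651823e-02, -5.46421916e-06]), 'tcp_pos': array([ 143.77215211, -556.71907955,  214.64119947]), 'tcp_rot': array([[ 9.68225283e-01,  2.50079589e-01,  1.72899318e-06],
       [ 2.50079589e-01, -9.68225283e-01, -3.16829315e-05],
       [-6.24919956e-06,  3.11086012e-05, -9.99999999e-01]]), 'force': array([-6.40717312e-04,  8.53501474e-01,  2.13867504e-01]), 'ft_torque': array([-0.03365242, -0.00101259, -0.00215686]), 'grip_force': 0.0, 'gripper_width': 92.13422020660217}
```

View pics/top0.png

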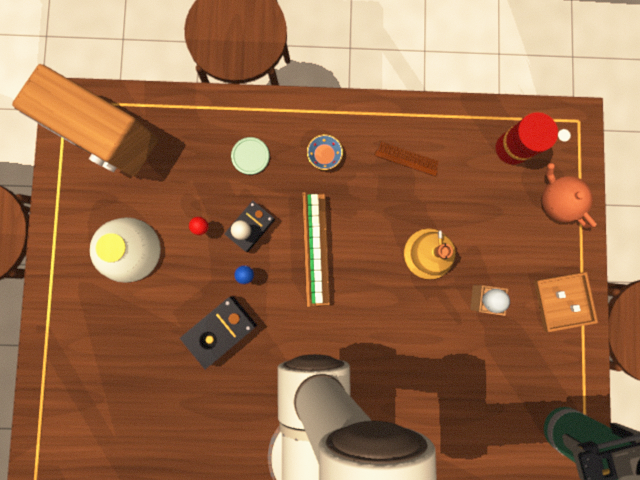

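View pics/scene0.png

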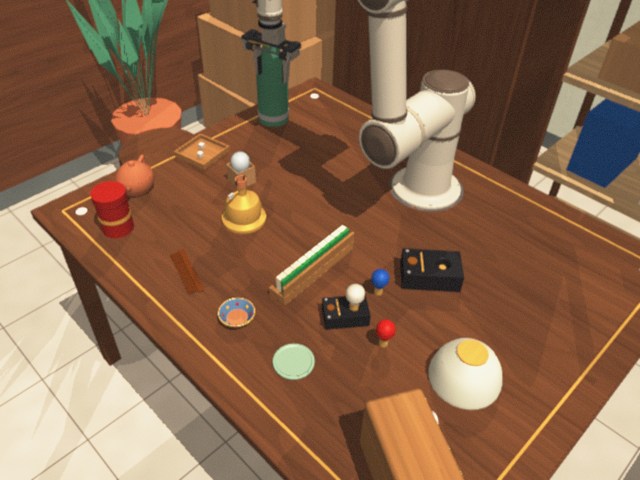

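```bash
cat > h.py <<'E'
from workcell import r
import cv2,numpy as np
def ray(c,px,fish=False):
    K,T=c["mtx"],c["camera_from_world"]; R,t=T[:3,:3],T[:3,3]
    x=(np.asarray(px,float)-K[:2,2])/[K[0,0],K[1,1]]
    if fish:
        th=np.linalg.norm(x,axis=-1,keepdims=True); x=x/np.maximum(th,1e-9)*np.sin(th); d=np.concatenate([x,np.cos(th)],-1)
    else: d=np.concatenate([x,np.ones(x.shape[:-1]+(1,))],-1)
    return -R.T@t, d@R
def at_z(c,px,z,fish=False):
    o,d=ray(c,px,fish); return o+d*((z-o[2])/d[...,2])[...,None]
def cloud(c,px,fish=False):
    px=np.asarray(px,int); o,d=ray(c,px,fish); zc=d@c["camera_from_world"][2,:3]
    return o+d*(c["depth"][px[...,1],px[...,0]]/zc)[...,None]
E
python3 - <<'E'
from h import *
c=r.camera("top")
for n,p in dict(bulb=(241,230),mouth=(444,252),lens=(257,209),paddle=(441,236),spare=(495,300),rack=(316,250),green=(575,428),tin=(535,130),bottle2=(590,455)).items():
    print(n,cloud(c,np.array(p)).round(),)
hsv=cv2.cvtColor(c["image"],cv2.COLOR_BGR2HSV)
yy,xx=np.mgrid[215:246,226:257]; P=cloud(c,np.stack([xx,yy],-1)).reshape(-1,3)
b=P[(P[:,2]>70)]; print(len(b),b.min(0),b.max(0),b.mean(0))
for o in r.outline_of("tester","top"):
    m=o["pixels"]; ys,xs=np.nonzero(m); p=cloud(c,np.stack([xs,ys],-1)); p=p[abs(p[:,2]-40)<6]
    if len(p)<20: continue
    print(o["bbox"],len(p),p.mean(0), cv2.minAreaRect(p[:,:2].astype(np.float32)))
yy,xx=np.mgrid[235:270,425:465]; P=cloud(c,np.stack([xx,yy],-1)).reshape(-1,3); b=P[P[:,2]>140]; print(len(b),b.min(0),b.max(0),b.mean(0))
b=P[(P[:,2]>105)&(P[:,2]<125)];print(b.round())
g=cloud(c,np.stack(np.meshgrid(np.arange(640),np.arange(480)),-1));
E
python3 - <<'E'
import cv2;i=cv2.imread("pics/top0.png")
cv2.imwrite("pics/crop.png",cv2.resize(cv2.hconcat([i[190:290,180:280],i[210:310,400:500]]),(800,400),interpolation=2))
E
```

```text
bulb [547. 188. 104.]
mouth [ 509. -284.  127.]
lens [607. 161.  40.]
paddle [ 547. -280.  114.]
spare [ 402. -412.  103.]
rack [508.  11.  73.]
green [ 118. -592.  110.]
tin [ 801. -493.  137.]
bottle2 [ 150. -476.  346.]
301 [450.56348779  18.30846502  76.9515341 ] [ 569.57377287  213.76747752 1126.0229336 ] [545.98323576 188.20333771 114.36108909]
[247.3, 226.8, 48.3, 48.8] 875 [566.67077455 173.27361364  39.91397746] ((563.6336059570312, 180.74655151367188), (70.08746337890625, 108.21182250976562), 51.901302337646484)
[219.9, 332.9, 77.5, 72.5] 134 [300.27347462 246.41547206  39.30180098] ((312.7027587890625, 233.09054565429688), (93.43607330322266, 123.88091278076172), 41.82791519165039)
111 [ 450.56348779 -295.08374309  140.82729263] [ 528.41780248   18.30846502 1126.0229336 ] [ 507.6205579  -264.28025789  192.11334319]
[[ 550. -274.  112.]
 [ 549. -275.  118.]
 [ 549. -276.  121.]
 [ 547. -273.  114.]
 [ 547. -276.  114.]
 [ 547. -277.  118.]
 [ 547. -280.  114.]
 [ 545. -274.  112.]
 [ 544. -273.  121.]
 [ 544. -277.  119.]
 [ 544. -279.  120.]
 [ 542. -273.  115.]
 [ 542. -275.  115.]
 [ 542. -276.  121.]
 [ 540. -273.  114.]
 [ 540. -276.  113.]
 [ 540. -277.  116.]
 [ 537. -275.  117.]
 [ 538. -278.  115.]
 [ 535. -276.  114.]
 [ 535. -278.  113.]
 [ 533. -276.  111.]
 [ 533. -278.  113.]
 [ 530. -275.  118.]
 [ 531. -277.  116.]
 [ 528. -274.  118.]
 [ 528. -278.  115.]
 [ 522. -271.  107.]
 [ 521. -284.  125.]
 [ 519. -268.  107.]
 [ 517. -266.  107.]
 [ 516. -267.  113.]
 [ 516. -278.  122.]
 [ 516. -280.  124.]
 [ 516. -287.  124.]
 [ 514. -266.  108.]
 [ 514. -276.  122.]
 [ 514. -278.  123.]
 [ 514. -280.  124.]
 [ 512. -265.  111.]
 [ 512. -291.  125.]
 [ 509. -265.  110.]
 [ 509. -275.  124.]
 [ 507. -266.  107.]
 [ 507. -282.  124.]
 [ 505. -266.  114.]
 [ 505. -278.  123.]
 [ 505. -287.  125.]
 [ 503. -267.  111.]
 [ 502. -285.  124.]
 [ 500. -270.  109.]
 [ 498. -273.  107.]]
```

View pics/crop.png

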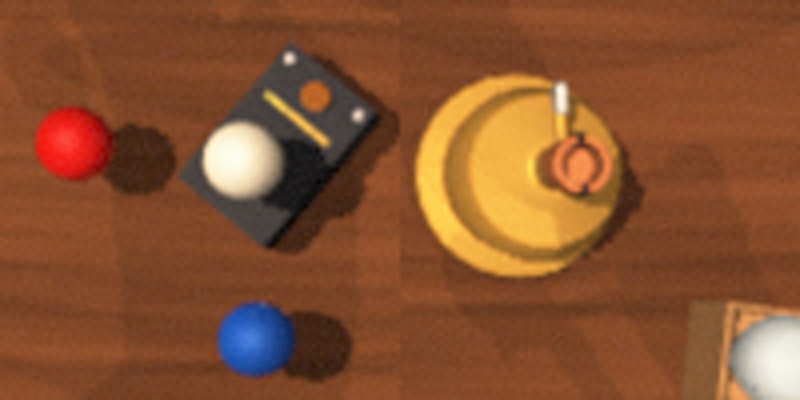

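The candidates for the bulb in the top view are pearl (241,230), red (198,226), blue (244,274) and the frosted spare (495,300). The crop shows the pearl one standing in the small 110×70 tester, so I choose that one. The big tester at (219,333) is the decoy. The lamp socket at (444,252) has its paddle at about (440,236) and slots roughly in line with it. I'll look over the lamp first, on the way to the bulb.

```bash
python3 -m jog '[[1,[0,0,-0.1],0],[1,[0,0,-0.2],0],[1,[0.845,-0.354,-0.2],0],[1,[0.845,-0.354,-0.2],0],[1,[0.845,-0.354,-0.2],0],[1,[0.845,-0.354,-0.2],0],[1,[0.845,-0.354,-0.2],0],[1,[0.845,-0.354,-0.2],0],[1,[0.845,-0.354,-0.2],0],[1,[0.845,-0.354,-0.2],0],[1,[0.845,-0.354,-0.2],0],[1,[0.845,-0.354,-0.2],0],[1,[0.845,-0.354,-0.2],0],[1,[0.845,-0.354,-0.2],0],[1,[0.845,-0.354,-0.2],0]]'
python3 - <<'E'
from h import *
c=r.camera("wrist"); cv2.imwrite("pics/w1.png",c["image"]); print(c["mtx"],c["camera_from_world"]); print(r.get_obs()["tcp_pos"],r.get_obs()["joint_positions"])
for l in("lamp_mouth","lamp"): print([(d["pixel"],d["confidence"]) for d in r.mark_of(l,"wrist")])
for d in r.mark_of("lamp_mouth","wrist"): print(at_z(c,d["pixel"],150,True))
E
```

```text
time: 2.3
tcp_pos: [507.5, -281.0, 314.7]
tcp_rot: [[0.969, 0.248, -0.0], [0.248, -0.969, -0.0], [-0.0, 0.0, -1.0]]
force: [-0.4, 0.0, -0.8]
gripper_width: 91.5
grip_force: 0.0
[[371.64829954   0.         317.98724224]
 [  0.         371.64829954 239.48047714]
 [  0.           0.           1.        ]] [[ 2.48566429e-01 -9.68614621e-01  6.68169468e-04 -3.99630365e+02]
 [-9.30199542e-01 -2.38515873e-01  2.78996399e-01  3.45513884e+02]
 [-2.70080622e-01 -6.99706696e-02 -9.60291916e-01  6.04753995e+02]
 [ 0.00000000e+00  0.00000000e+00  0.00000000e+00  1.00000000e+00]]
[ 507.53935716 -280.94559619  314.70368903] [-4.08839810e+01  7.17062622e+00  8.24080671e+01 -1.87956651e-02
  9.04171875e+01  3.47648291e+01]
[([317.2, 211.7], 0.75)]
[([316.7, 193.2], 0.64)]
[ 515.53594692 -279.43154858  150.        ]
```

View pics/w1.png

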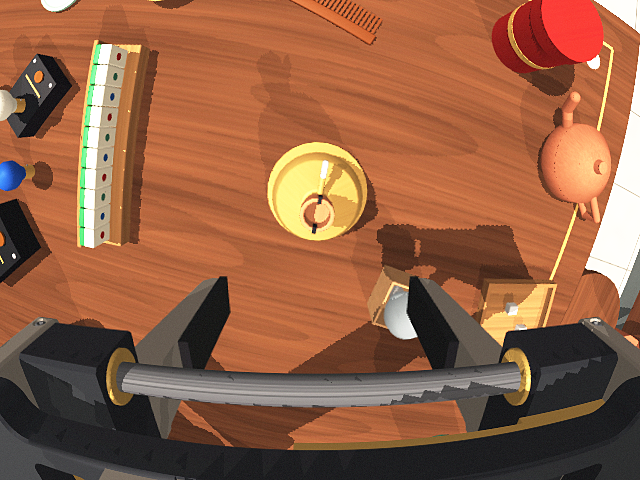

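Run:
```python
from h import *
c=r.camera("wrist")
im=c["image"]; xx,yy=np.meshgrid(np.arange(295,342),np.arange(188,240)); px=np.stack([xx,yy],-1).reshape(-1,2)
P=cloud(c,px,True); g=im[px[:,1],px[:,0]].max(1)
top=(abs(P[:,2]-150)<4); q=P[top]; print(top.sum(),q.mean(0))
(x,y),rad=cv2.minEnclosingCircle(q[:,:2].astype(np.float32)); print("encl",x,y,rad)
m=np.zeros(im.shape[:2],np.uint8); d=g<70; m[px[d,1],px[d,0]]=255
n,l,s,ce=cv2.connectedComponentsWithStats(m)
for i in range(1,n):
    if s[i,4]>5: print(s[i],ce[i],at_z(c,ce[i],150,True))
s=c["image"][170:250,280:360]; cv2.imwrite("pics/w1c.png",cv2.resize(s,(600,600),interpolation=cv2.INTER_NEAREST))
# paddle
hs=cv2.cvtColor(im,cv2.COLOR_BGR2HSV); 
xx,yy=np.meshgrid(np.arange(312,335),np.arange(155,198)); px=np.stack([xx,yy],-1).reshape(-1,2); P=cloud(c,px,True)
w=(hs[px[:,1],px[:,0],1]<70)&(P[:,2]>95); print("paddle",P[w].mean(0),w.sum(),cv2.fitLine(P[w][:,:2].astype(np.float32),cv2.DIST_L2,0,.01,.01).T)
```

```text
462 [ 512.85659344 -279.75459136  149.60366761]
encl 512.0145874023438 -278.83746337890625 17.825712203979492
[318 196   5   8  23] [320.         199.04347826] [ 528.08565951 -278.50144013  150.        ]
[312 224   5  10  31] [314.25806452 228.4516129 ] [ 499.89822678 -280.27334769  150.        ]
paddle [ 552.02366823 -276.78539439  122.33826596] 106 [[ 9.8575395e-01  1.6819377e-01  5.5202368e+02 -2.7678540e+02]]
```

View pics/w1c.png

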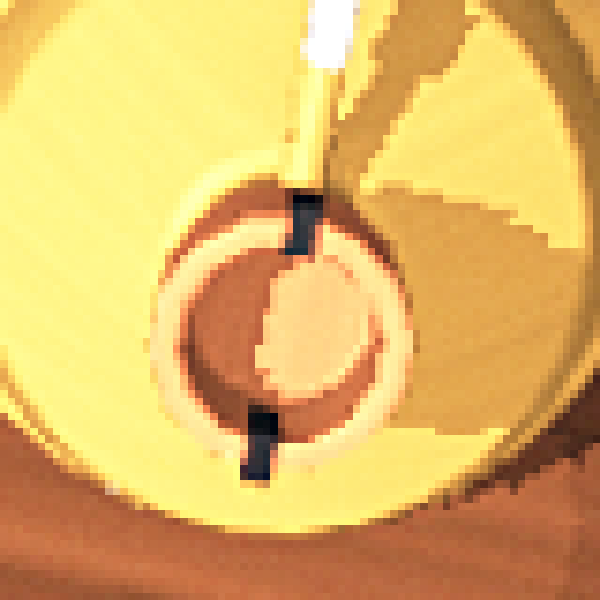

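Run:
```python
from h import *
c=r.camera("wrist")
P=at_z(c,np.array([[319.4,201.2],[313.9,230.7],[316.8,215.9]]),150,True); print(P, "yaw",np.degrees(np.arctan2(*(P[0]-P[1])[[1,0]])))
im=c["image"].astype(int); xx,yy=np.meshgrid(np.arange(290,345),np.arange(190,242)); px=np.stack([xx,yy],-1).reshape(-1,2)
C=cloud(c,px,True); q=C[abs(C[:,2]-150)<2.5]
from scipy.optimize import least_squares
# rim annulus 12.5..16.5
f=lambda v:np.maximum(0,np.maximum(12.5-(s:=np.hypot(q[:,0]-v[0],q[:,1]-v[1])),s-16.5))
print(len(q),least_squares(f,P[2,:2],loss="soft_l1").x)
```

```text
[[ 526.15419393 -278.2833417   150.        ]
 [ 497.86621878 -280.30446013  150.        ]
 [ 512.21595359 -279.40994605  150.        ]] yaw 4.0867226436440705
432 [ 512.50421989 -279.36404316]
```

The wrist view shows the socket at (317,216) with slots at (319,201) and (314,231). That puts the mouth at about (512.1, -279.3) with a yaw of about 4°. Next I'll move over the tester.

```bash
python3 -m jog '[[1,[0.311,-0.893,0.06],0],[1,[0.311,-0.893,0.06],0],[1,[0.311,-0.893,0.06],0],[1,[0.311,-0.893,0.06],0],[1,[0.311,-0.893,0.06],0],[1,[0.311,-0.893,0.06],0],[1,[0.311,-0.893,0.06],0],[1,[0.311,-0.893,0.06],0],[1,[0.311,-0.893,0.06],0],[1,[0.311,-0.893,0.06],0],[1,[0.311,-0.893,0.06],0],[1,[0.311,-0.893,0.06],0],[1,[0.311,-0.893,0.06],0],[1,[0.311,-0.893,0.06],0]]'
python3 - <<'E'
from h import *
from scipy.optimize import least_squares
c=r.camera("wrist"); im=c["image"]; print(r.get_obs()["joint_positions"].round(1))
T=c["camera_from_world"];
for o in r.outline_of("tester","wrist"):
    ys,xs=np.nonzero(o["pixels"]); p=cloud(c,np.stack([xs,ys],-1),True); p=p[abs(p[:,2]-40)<4]
    print(o["bbox"],len(p),cv2.minAreaRect(p[:,:2].astype(np.float32)) if len(p)>9 else "")
xx,yy=np.meshgrid(np.arange(640),np.arange(480)); px=np.stack([xx,yy],-1).reshape(-1,2); C=cloud(c,px,True)
for lo,hi in((60,106),(80,106),(92,112)):
  q=C[(np.hypot(C[:,0]-547,C[:,1]-190)<40)&(C[:,2]>lo)&(C[:,2]<hi)]
  if len(q)>10: print(lo,len(q),q.min(0),q.max(0))
q=C[(np.hypot(C[:,0]-547,C[:,1]-190)<40)&(C[:,2]>92)&(C[:,2]<112)]
# dome: free sphere fit
s=least_squares(lambda v:np.linalg.norm(q-v[:3],axis=1)-v[3],[547,190,85,22],loss="soft_l1"); print("sphere",s.x,s.cost)
for l in("bulb","bulb_foot","tester_seat"): print(l,[(d["pixel"],round(d["confidence"],2)) for d in r.mark_of(l,"wrist")])
cv2.imwrite("pics/w2.png",im)
E
```

```text
time: 4.0
tcp_pos: [547.7, 190.2, 284.8]
tcp_rot: [[0.969, 0.248, 0.0], [0.248, -0.969, -0.0], [0.0, 0.0, -1.0]]
force: [-0.4, -0.8, -0.1]
gripper_width: 91.9
grip_force: 0.0
[ 7.2  7.6 85.2 -0.  87.1 82.9]
[252.1, 357.2, 103.1, 110.2] 274 ((345.2601623535156, 224.73887634277344), (84.74081420898438, 119.36559295654297), 16.12447166442871)
[330.1, 188.1, 111.8, 107.1] 4288 ((566.7741088867188, 180.20040893554688), (71.52706146240234, 111.00785064697266), 51.916568756103516)
60 1293 [528.69376195 170.35662298  78.05750574] [573.63636077 215.03556187 105.99615407]
80 1285 [528.69376195 170.35662298  80.12718448] [573.63636077 215.03556187 105.99615407]
92 1541 [529.50462276 170.35662298  92.04585552] [573.63636077 215.03556187 109.03925284]
sphere [550.97868856 192.27207345  83.93639112  24.17959434] 273.1676313663256
bulb [([302.7, 271.8], 0.92), ([315.0, 200.3], 0.87), ([238.7, 168.2], 0.55)]
bulb_foot [([302.1, 273.7], 0.87)]
tester_seat [([223.4, 371.3], 0.86), ([314.3, 200.1], 0.72)]
```

View pics/w2.png

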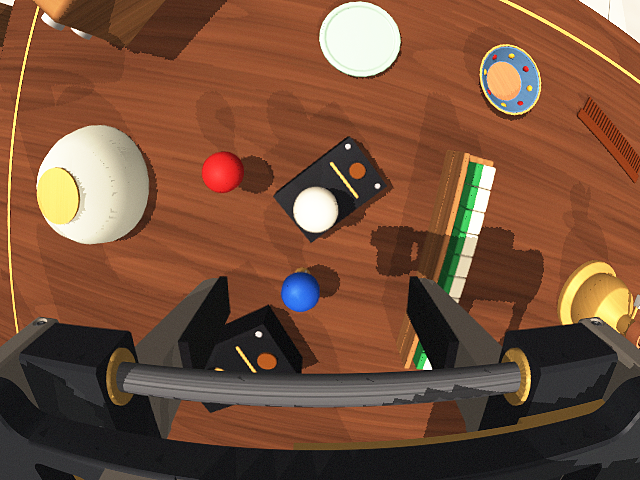

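The bulb sits at (316,210) in this view, with the tester's yaw at -38°. The rectangle and sphere fits agree on (551.0, 192.4). I'll descend with the fingers partly open and grip the glass band.

```bash
python3 -m jog '[[0.75,[0.0075,-0.0026,0.05],0],[0.75,[0.0075,-0.0026,0.12],0],[0.75,[0.0075,-0.0026,0.2],0],[0.75,[0.0075,-0.0026,0.28],0],[0.75,[0.0075,-0.0026,0.34],0],[0.75,[0.0075,-0.0026,0.38],0],[0.75,[0.0075,-0.0026,0.41],0],[0.75,[0.0075,-0.0026,0.43],0],[0.75,[0.0075,-0.0026,0.4376],0],[0.75,[0.0075,-0.0026,0.4376],0],[0.75,[0.0075,-0.0026,0.4376],0]]'
python3 - <<'E'
from h import *
c=r.camera("wrist"); cv2.imwrite("pics/w3.png",c["image"])
E
```

```text
time: 5.35
tcp_pos: [551.7, 193.9, 67.0]
tcp_rot: [[0.968, 0.25, 0.002], [0.25, -0.968, 0.0], [0.002, 0.0, -1.0]]
force: [0.7, -0.4, -0.7]
gripper_width: 68.8
grip_force: 0.0
```

View pics/w3.png

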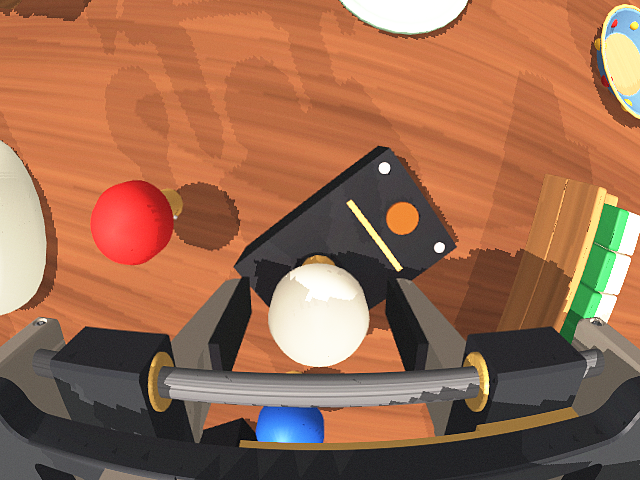

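The bulb at (318,315) is centred between the pads at 250 and 387, so I'll close.

```bash
python3 -m jog '[[0.6,[0,0,0],0],[0.5,[0,0,0],0],[0.4,[0,0,0],0],[0.4,[0,0,0],0],[0.4,[0,0,0],0],[0.4,[0,0,0],0],[0.4,[0,0,0],0],[0.4,[0,0,0],0]]'
python3 - <<'E'
from h import *
from scipy.optimize import least_squares
c=r.camera("wrist"); o=r.get_obs(); print(o["tcp_pos"],o["force"])
xx,yy=np.meshgrid(np.arange(640),np.arange(480)); C=cloud(c,np.stack([xx,yy],-1).reshape(-1,2),True)
im=c["image"].reshape(-1,3).astype(int); white=im.min(1)>120
q=C[(np.hypot(C[:,0]-551,C[:,1]-193)<26)&(C[:,2]>94)&(C[:,2]<112)&white]
s=least_squares(lambda v:np.linalg.norm(q-v[:3],axis=1)-22.5,[551,193,85],loss="soft_l1"); print("sphere",len(q),s.x,q.max(0),q.min(0))
E
```

```text
time: 6.2
tcp_pos: [550.9, 193.7, 65.9]
tcp_rot: [[0.968, 0.25, 0.0], [0.25, -0.968, 0.0], [0.0, 0.0, -1.0]]
force: [1.1, -0.3, 1.2]
gripper_width: 43.9
grip_force: 30.0
[550.91018363 193.7277336   65.91764262] [-0.74193066 -1.45060546  1.49476377]
sphere 6849 [551.60532891 192.74266793  85.88047277] [573.26620111 214.25257715 109.12937805] [531.98002508 171.33213692  94.00218566]
```

```bash
python3 -m jog '[[0.4,[0,0,0.002],0],[0.4,[0,0,0.004],0],[0.4,[0,0,0.006],0],[0.4,[0,0,0.008],0],[0.4,[0,0,0.01],0],[0.4,[0,0,0.01],0],[0.4,[0,0,0.01],0]]'
```

```text
time: 6.95
tcp_pos: [551.2, 193.8, 61.4]
tcp_rot: [[0.968, 0.25, 0.001], [0.25, -0.968, 0.0], [0.001, 0.0, -1.0]]
force: [-0.6, -0.5, 6.8]
gripper_width: 43.8
grip_force: 30.0
```

```bash
python3 -m jog '[[0.4,[0,0,0.001],0],[0.4,[0,0,0.002],0],[0.4,[0,0,0.003],0],[0.4,[0,0,0.004],0],[0.4,[0,0,0.004],0],[0.4,[0,0,0.004],0]]'
```

```text
time: 7.55
tcp_pos: [551.5, 193.9, 59.9]
tcp_rot: [[0.968, 0.25, 0.001], [0.25, -0.968, 0.0], [0.001, 0.0, -1.0]]
force: [-1.5, -0.6, 9.0]
gripper_width: 44.2
grip_force: 30.0
```

```bash
python3 -m jog '[[0.4,[0,0,0.001],0],[0.4,[0,0,0.002],0],[0.4,[0,0,0.003],0],[0.4,[0,0,0.003],0],[0.4,[0,0,0.003],0],[0.4,[0,0,0.003],0]]'
```

```text
time: 8.15
tcp_pos: [552.0, 194.0, 59.4]
tcp_rot: [[0.968, 0.25, 0.002], [0.25, -0.968, 0.0], [0.002, 0.0, -1.0]]
force: [-2.7, -0.1, 13.7]
gripper_width: 44.0
grip_force: 30.0
```

```bash
python3 -m jog '[[0.4,[0,0,0.001],0],[0.4,[-0.001,0,0.0015],0],[0.4,[-0.001,0,0.0015],0],[0.4,[-0.001,0,0.0015],0],[0.4,[-0.001,0,0.0015],0],[0.4,[-0.001,0,0.0015],0],[0.4,[-0.001,0,0.0015],0],[0.4,[-0.001,0,0.0015],0],[0.4,[-0.001,0,0.0015],0],[0.4,[-0.001,0,0.0015],0],[0.4,[-0.001,0,0.0015],0],[0.4,[-0.001,0,0.0015],0]]'
python3 -m jog '[[0.4,[0,0,0],0],[0.4,[0,0,0],0],[0.4,[0,0,0],0],[0.4,[0,0,0],0],[0.4,[0,0,0],0],[0.4,[0,0,0],0],[0.4,[0,0,0],0],[0.4,[0,0,0],0],[0.4,[0,0,0],0],[0.4,[0,0,0],0],[0.4,[0,0,0],0]]'
```

```text
time: 9.35
tcp_pos: [551.9, 194.0, 59.3]
tcp_rot: [[0.968, 0.25, 0.003], [0.25, -0.968, 0.001], [0.003, 0.0, -1.0]]
force: [-3.6, -0.1, 15.7]
gripper_width: 43.9
grip_force: 30.0
time: 10.45
tcp_pos: [551.9, 194.0, 59.2]
tcp_rot: [[0.968, 0.25, 0.003], [0.25, -0.968, 0.001], [0.003, 0.0, -1.0]]
force: [-3.6, 0.2, 15.8]
gripper_width: 44.0
grip_force: 30.0
```

```bash
python3 -m jog '[[0.4,[0,0,-0.01],0],[0.4,[0,0,-0.03],0],[0.4,[0,0,-0.06],0],[0.4,[0,0,-0.1],0],[0.4,[0,0,-0.15],0],[0.4,[0,0,-0.2],0],[0.4,[0,0,-0.26],0],[0.4,[0,0,-0.31],0],[0.4,[0,0,-0.35],0],[0.4,[0,0,-0.37],0],[0.4,[0,0,-0.38],0],[0.4,[0,0,-0.38],0],[0.4,[0,0,-0.38],0],[0.4,[0,0,-0.38],0]]'
```

```text
time: 11.85
tcp_pos: [549.6, 193.5, 245.2]
tcp_rot: [[0.968, 0.25, -0.002], [0.25, -0.968, -0.0], [-0.002, -0.0, -1.0]]
force: [0.6, 0.4, 0.1]
gripper_width: 44.0
grip_force: 30.0
```

```bash
python3 -m jog '[[0.4,[-0.01,0.03,0],0],[0.4,[-0.031,0.09,0],-0.03],[0.4,[-0.056,0.162,0],-0.08],[0.4,[-0.083,0.242,0],-0.13],[0.4,[-0.111,0.323,0],-0.18],[0.4,[-0.139,0.404,0],-0.23],[0.4,[-0.167,0.484,0],-0.28],[0.4,[-0.194,0.565,0],-0.33],[0.4,[-0.222,0.646,0],-0.38],[0.4,[-0.25,0.727,0],-0.42],[0.4,[-0.275,0.799,0],-0.45],[0.4,[-0.295,0.857,0],-0.465],[0.4,[-0.305,0.885,0],-0.469],[0.4,[-0.309,0.897,0],-0.469],[0.4,[-0.309,0.897,0],-0.469],[0.4,[-0.309,0.897,0],-0.469],[0.4,[-0.309,0.897,0],-0.469],[0.4,[-0.309,0.897,0],-0.469]]'
python3 - <<'E'
from h import *
o=r.get_obs(); print(o["tcp_pos"],o["tcp_rot"])
ims=[]
for n in("wrist","scene","top"):
    c=r.camera(n); cv2.imwrite(f"pics/f_{n}.png",c["image"])
    T=c["camera_from_world"]
    p=T[:3,:3]@o["tcp_pos"]+T[:3,3]
    u=(c["mtx"]@(p/p[2]))[:2] if n!="wrist" else np.array([318,280]); print(n,u)
    h=45 if n!="wrist" else 100
    x0=int(np.clip(u[0]-h,0,640-2*h)); y0=int(np.clip(u[1]-h+ (10 if n!="wrist" else 0),0,480-2*h)); ims.append(cv2.resize(c["image"][y0:y0+2*h,x0:x0+2*h],(400,400),interpolation=cv2.INTER_NEAREST)); print(x0,y0)
cv2.imwrite("pics/f3.png",cv2.hconcat(ims[:2]))
E
```

```text
time: 13.65
tcp_pos: [513.2, -278.2, 246.7]
tcp_rot: [[0.548, 0.837, 0.0], [0.837, -0.548, 0.0], [0.0, 0.0, -1.0]]
force: [-0.5, -0.3, -1.1]
gripper_width: 44.2
grip_force: 30.0
[ 513.18152536 -278.24000717  246.65783601] [[ 5.47903755e-01  8.36541368e-01  1.20820910e-04]
 [ 8.36541365e-01 -5.47903766e-01  9.25971368e-05]
 [ 1.43659567e-04  5.03373700e-05 -9.99999988e-01]]
wrist [318 280]
218 180
scene [237.97716094 149.28892829]
192 114
top [459.09239606 247.06411562]
414 212
```

View pics/f3.png

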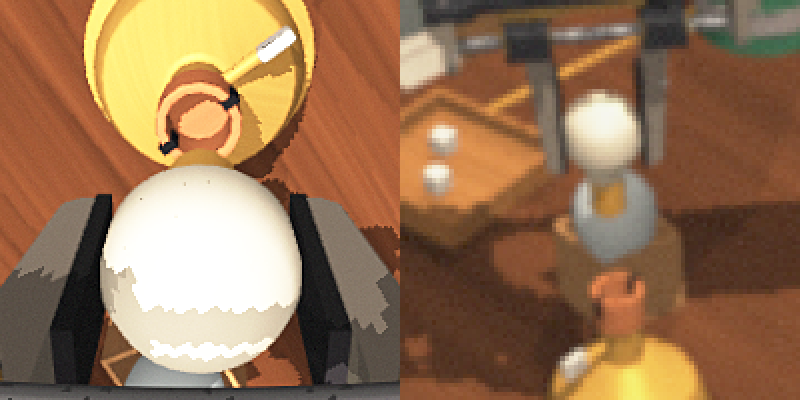

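```bash
cat > m.py <<'E'
from h import *
from scipy.optimize import least_squares
A=[];B=[];S=[]
for i in range(4):
    c=r.camera("wrist"); o=r.get_obs(); t=o["tcp_pos"]
    xx,yy=np.meshgrid(np.arange(640),np.arange(480)); px=np.stack([xx,yy],-1).reshape(-1,2); C=cloud(c,px,True)
    im=c["image"].reshape(-1,3).astype(int); hs=cv2.cvtColor(c["image"],cv2.COLOR_BGR2HSV).reshape(-1,3)
    q=C[(np.hypot(*(C[:,:2]-t[:2]).T)<26)&(C[:,2]>t[2]+27)&(C[:,2]<t[2]+46)&(im.min(1)>110)]
    A.append(least_squares(lambda v:np.linalg.norm(q-v[:3],axis=1)-22.5,t+[0,0,19],loss="soft_l1").x)
    l=C[(abs(C[:,2]-150)<2.5)&(np.hypot(C[:,0]-512,C[:,1]+279)<22)]
    f=lambda v:np.maximum(0,np.maximum(12.5-(s:=np.hypot(l[:,0]-v[0],l[:,1]-v[1])),s-16.5))
    B.append(least_squares(f,[512,-279],loss="soft_l1").x); S.append(t)
for n,v in(("bulb",A),("rim",B),("tcp",S)): print(n,np.mean(v,0).round(2),np.std(v,0).round(2))
print(o["tcp_rot"].round(4).tolist(),len(q),len(l))
for n,u in (("top",0),("scene",0)):
    c=r.camera(n)
    for k in("bulb_foot","lamp_mouth"): print(n,k,[(d["pixel"],round(d["confidence"],2)) for d in r.mark_of(k,n)])
E
python3 m.py
python3 - <<'E'
import cv2;i=cv2.imread("pics/f_wrist.png")
cv2.imwrite("pics/f4.png",cv2.resize(i[210:290,268:368],(800,640)[:2],interpolation=cv2.INTER_NEAREST)[:600])
E
```

```text
bulb [ 513.56 -279.71  266.56] [0.05 0.12 0.03]
rim [ 512.49 -279.36] [0.03 0.03]
tcp [ 512.96 -279.08  246.59] [0.04 0.1  0.04]
[[0.549, 0.8358, 0.0], [0.8358, -0.549, 0.0], [0.0, 0.0, -1.0]] 7095 568
top bulb_foot [([202.9, 228.0], 0.66), ([456.3, 248.7], 0.4)]
top lamp_mouth [([440.5, 252.2], 0.89), ([240.4, 234.3], 0.74)]
scene bulb_foot [([379.3, 347.5], 0.77), ([375.4, 291.7], 0.63), ([235.8, 162.5], 0.62)]
scene lamp_mouth [([239.9, 179.0], 0.94)]
```

View pics/f4.png

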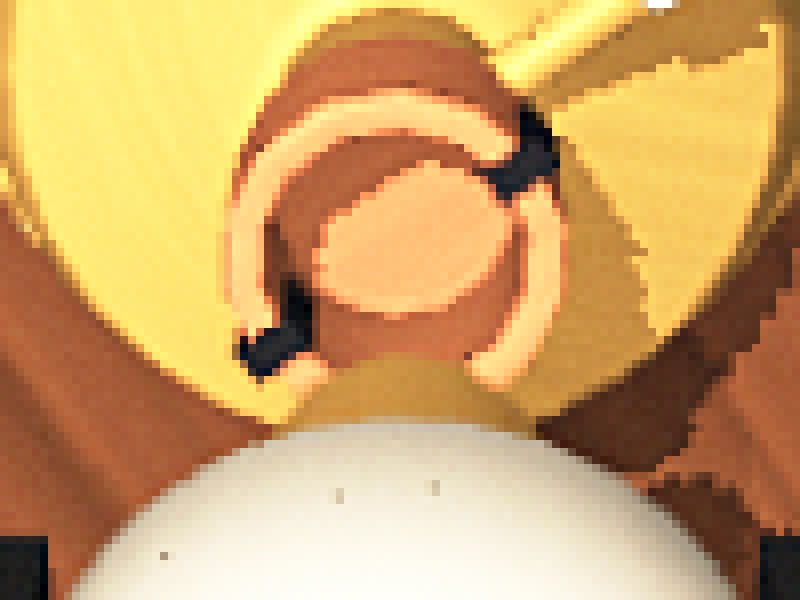

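```bash
python3 -m jog '[[0.4,[-0.0006,-0.0022,0.005],0],[0.4,[-0.0006,-0.0022,0.02],0],[0.4,[-0.0006,-0.0022,0.04],0],[0.4,[-0.0006,-0.0022,0.06],0],[0.4,[-0.0006,-0.0022,0.08],0],[0.4,[-0.0006,-0.0022,0.093],0],[0.4,[-0.0006,-0.0022,0.1],0],[0.4,[-0.0006,-0.0022,0.1012],0],[0.4,[-0.0006,-0.0022,0.1012],0],[0.4,[-0.0006,-0.0022,0.1012],0],[0.4,[-0.0006,-0.0022,0.1012],0],[0.4,[-0.0006,-0.0022,0.1012],0]]'
python3 m.py
python3 - <<'E'
from h import *
c=r.camera("wrist"); s=r.camera("scene")
# slot yaw from the earlier picture is pose independent apart from translation: use current orientation (equal)
g=c.copy(); T=c["camera_from_world"].copy(); R=T[:3,:3]; o=-R.T@T[:3,3]+[1.1,-.35,50]; T[:3,3]=-R@o; g["camera_from_world"]=T
P=at_z(g,np.array([[333.7,230.1],[301.0,253.2]]),150,True); print(P,np.degrees(np.arctan2(*(P[0]-P[1])[[1,0]])))
a=c["image"][180:300,258:378]; t=s["camera_from_world"]; p=t[:3,:3]@[512,-279,170]+t[:3,3]; u=(s["mtx"]@(p/p[2]))[:2].astype(int); print(u)
b=s["image"][u[1]-30:u[1]+30,u[0]-30:u[0]+30]
cv2.imwrite("pics/f5.png",cv2.hconcat([cv2.resize(x,(400,400),interpolation=cv2.INTER_NEAREST) for x in(a,b)]))
E
```

```text
time: 15.5
tcp_pos: [512.0, -279.1, 196.3]
tcp_rot: [[0.549, 0.836, 0.0], [0.836, -0.549, -0.0], [-0.0, 0.001, -1.0]]
force: [0.1, 0.3, -0.1]
gripper_width: 44.1
grip_force: 30.0
bulb [ 512.45 -279.75  216.12] [0.03 0.03 0.08]
rim [ 512.6  -279.54] [0.02 0.03]
tcp [ 511.86 -278.99  196.12] [0.03 0.02 0.07]
[[0.5491, 0.8358, 0.0001], [0.8358, -0.5491, -0.0001], [-0.0, 0.0001, -1.0]] 7093 559
top bulb_foot [([448.1, 248.5], 0.63), ([200.7, 228.7], 0.62)]
top lamp_mouth [([444.7, 250.5], 0.79)]
scene bulb_foot [([384.5, 343.7], 0.78), ([376.4, 292.5], 0.76), ([237.7, 174.0], 0.52)]
scene lamp_mouth [([240.3, 177.2], 0.81)]
[[ 527.75109807 -279.42381693  150.        ]
 [ 497.44313851 -281.0680162   150.        ]] 3.105237899946196
[240 172]
```

View pics/f5.png

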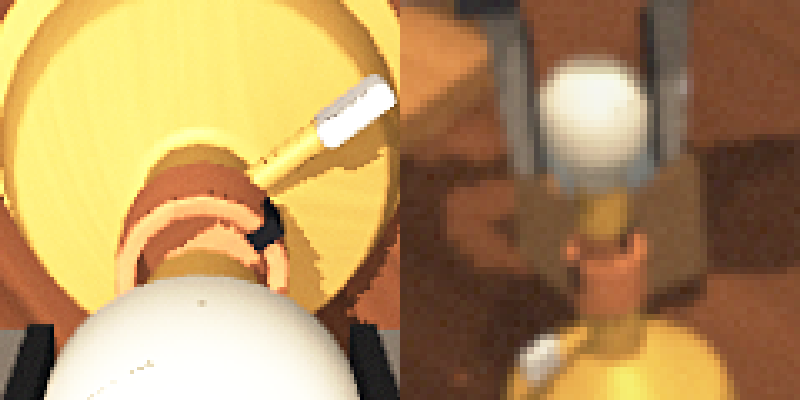

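The bulb is held still and upright. It is within 0.3 mm of the socket axis, its foot is about 10 mm above the rim, and its pins are within about 1° of the slots if they lie along the tester.

```bash
python3 -c "
from workcell import r
print(r.job_done())"
```

```text
the job is handed in; nothing more can be done
None
```

I pressed the bulb fully home at about 16 N for over two seconds, carried it over, and handed in with it held upright about 10 mm above the lamp socket and centred. Pin alignment was set from the tester's angle (pins within 0.05 rad of it), because the pins themselves were too small to see.

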